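# Set the collimator's transit lock with the T-key

### The job

The bench collimator is about to be carried, so lock its floating optical bed: take the long T-key out of its wooden block, lower it down the deep shaft in the collimator's top and feel lightly for the square stem at the bottom until the key drops fully over it, then turn it clockwise to its stop without forcing it. Afterwards draw the key out, stand it fully down in its block again and let go. Leave the parts lying about on the bench undisturbed.

Things in the scene. Friction and masses are not known exactly. Their poses are not given: they have to be found in the camera images.
- key_bar (a point): Middle of the T-key's handle bar, where it is grasped. Plain steel key, 164 mm long over all, about 260 g, standing upright in the wooden block at the start. The bar is 96 long (this point's x axis), 12 wide (y) and 14 high (z, up the key), and lies across the top of a round shank 10 in diameter. Its centre of mass is on the shank's axis.
- key_foot (a point): Lower end of the same key, on its axis, 157 mm below the bar's middle; same axes as the bar. The foot is a square socket, 18 over the outside, 30 tall, open below: the hole is 11.2 square and 17 deep, its flats parallel to and across the handle bar.
- collimator: Heavy fixed grey casting with ribbed flanks, 150 x 340 mm, flat top 130 mm above the bench. Origin under the shaft; x across it, y along it: 100 mm of casting and a 30 mm lamp house lie to -y of the shaft, 240 mm and a 70 mm black objective barrel to +y. A carrying handle, 36 mm high, crosses the top 185 mm to +y. Its base flange is 13 mm wider all round.
- shaft_mouth (a point): Centre of the round mouth of the shaft in the collimator's top, inside a flat steel ring; z up along the shaft. The shaft is 33 mm wide, vertical and 110 mm deep. A key that is not on the square stops with its foot 94 to 102 mm below the mouth; fully over the square, its foot rests on the plate around the stem, 110 mm below the mouth.
- shaft_bottom (a point): Point on the shaft's axis at its bottom, 110 mm below the mouth. Here stands the lock's steel stem, 10 mm square and 16 high, the top 3 mm tapered to 6 mm square. It stands up to 1.5 mm off the shaft's axis in x and in y, and its flats lie at any angle to the casting and to this point's axes. Neither is measured; both are found by feel.
- bed_lock (a joint): Turn of the square stem, clockwise from above positive: 0 = bed free, 1.571 = locked, against a hard stop; it starts at 0.2 to 0.5. Friction 0.08 N m; it stays where left. The key has some 7 degrees of play on it either way. Pressing down on it with over 25 N, or turning it with over 0.7 N m, would damage it.
- block_hole (a point): Centre of the mouth of the key's hole in the top of the fixed wooden tool block (75 x 130 x 60 mm high), 60 mm above the bench. The hole is round, 31 wide and 45 deep. It lies 30 mm from the block's middle to the block's -y; two small screwdrivers stand fixed in the block 72 mm from it to +y, their tops at most 114 mm above the bench.
- monocular: Bystander: brass monocular standing on end, 48 mm in diameter, 132 high; origin at the centre of its underside.
- eyecup_a: Bystander: black rubber eyecup, a ring 40 mm in diameter, 22 high; origin at the centre of its underside.
- eyecup_b: Bystander: the second eyecup, like the first.
- prism_mount: Bystander: silver steel prism mount, 56 x 44 x 32 mm high; origin at the centre of its underside.

How it is judged:
On the way, in this order (a step that is already met when the one before it is completed fails the run):
1. the key is seated over the square stem at the bottom of the shaft (z of key_foot in the frame of shaft_mouth below -0.104 m and horizontal distance between key_foot and shaft_mouth below 0.008 m), for 0.1 s.
2. the stem is turned clockwise to its stop while the key is on it (value of joint bed_lock above 1.5 rad and z of key_foot in the frame of shaft_mouth below -0.1 m and horizontal distance between key_foot and shaft_mouth below 0.008 m), for 0.1 s.
At the end, for the whole second after the job is handed in: The bed lock stands at its clockwise stop (1.5 rad or more); the key stands upright in the hole of its wooden block, its foot within 8 mm of the hole's axis and at least 40 mm below the mouth (the hole is 45 mm deep), at rest and let go (value of joint bed_lock above 1.5 rad and horizontal distance between key_foot and block_hole below 0.008 m and z of key_foot in the frame of block_hole below -0.04 m and angle between key_bar's own z axis and vertical below 0.2 rad and linear speed of key below 0.02 m/s and contact force between the fingers and key below 0.1 N); the robot touches nothing.
It fails at once if before the bed is locked, the key is pressed with more than 25 N on the stem without having dropped over it (contact force between key and lock_plate above 25 N and z of key_foot in the frame of shaft_mouth above -0.104 m and value of joint bed_lock below 1.4 rad).
It fails at once if the stem is turned with force: the key bears on its flats with more than 150 N, which is a torque of about 0.7 N m (contact force between key and bed_lock_c0 above 150 N).
It fails at once if a bystander is moved more than 20 mm (distance of any of monocular, eyecup_a, eyecup_b, prism_mount from where it was at the start of the episode above 0.02 m).
It also fails if it takes over 72 s, if anything falls off the work surface, if the arm or the gripper's body presses on something with over 40 N, if the wrist force passes 120 N, or if a joint passes its speed limit or range.

### The arm

A 6-joint arm with a two-finger parallel gripper is mounted at the origin on the work surface. World frame = base frame: x ahead of the robot, y to its left, z up, the work surface at z = 0. Lengths are in m, angles in rad, forces in N, time in s.
With the tool pointing down it reaches from about 0.3 to 0.875 m from the base axis. Payload 6.4 kg.
Tool frame: the origin (TCP) lies midway between the tips of the shut fingers; the grasp point (between the pads) lies 19 mm behind it (ctrl.hold_point_z is the distance from the TCP to the grasp point, in m); z points along the fingers, y is the line along which they close (so a half turn about z gives the same grasp; the last joint's range is limited). The gripper opens to 85 mm and grips with 20 to 120 N. Pads are 22 mm wide; open, the fingers measure 114 mm over their backs; the gripper's body (76 mm by 85 mm) begins 54 mm behind the grasp point. The pads swing forward as they close: fully open they stand 13 mm farther back than shut.
Start: joints at [0.901, 0.181, 1.607, -0, 1.354, -0.206], TCP at [0.257, 0.514, 0.231] pointing down, gripper open.
Joint ranges: [-2.99, 2.99], [-0.89, 2.07], [0.3, 2.58], [-1.14, 4.28], [0, 2.63], [-3.12, 3.12]. Speed limits (rad/s): [2.57, 2.57, 3.01, 3.14, 3.14, 3.14].

### API

Orientations are given as a unit quaternion [w, x, y, z].
In Python, from bench import ctrl gives the robot as it stands.
- The arm moves only by the tool carry_out, never from a script. Its argument "plan" is text: rows parted by semicolons, each of 6 numbers parted by spaces: the shift along the tool's x, y, z as a fraction of full scale, then the turn, a rotation vector about the tool's x, y, z as a fraction of full scale. A call has exactly 8 rows; each row shifts and turns the commanded pose from where the row before left it, along the tool's axes as they then stand; what a row does not reach is not made up. Full scale, the value 1, is 40 mm for a shift and 0.1 rad for a turn. A row lasts 1/12 s, in which the tool goes at most 41.7 mm and 7.16 degrees, less where a joint would pass 70% of its speed; a pose out of reach is approached as far as the arm can. A call with a number of a shift or a turn outside -1 to 1 is refused whole. A call with a gripper value outside its range is refused whole. "claw" is the gripper's target within -1 to 1 (shut at 1, half-way at 0, fully open at -1), set as the call begins (left out, the last holds). The fingers move at their own pace and stop on an object; the grip force is fixed at half the most. Time passes only in rows, so rows that do not move let the fingers close, or fill a call up. It gives the time, the measured TCP pose, the force, the opening and the grip force at its end, in the units of the state.
- ctrl.get_obs(): the state, without advancing time (a new reading comes with each control period).
- ctrl.camera(name): name is "side" or "top"; returns a dict with "pixels" (400x640x3 uint8, red, green, blue), "mtx" (3x3 intrinsics, pixels), "R" (3x3) and "t" (3): a world point X has camera coordinates R X + t. Camera axes: x right, y down, z forward; pixel columns grow to the right and rows downward; lengths in m; the calibration is good to about 2 mm. A picture is of the moment at which its call begins. There is no depth.
- ctrl.hand_in(): hands the job in; it is judged then, once.
The state is a dict: "time_s": time; "q": joint angles; "dq": joint speeds; "joint_efforts": joint torques, N m; "eef_pos": TCP position; "eef_rot": TCP orientation; "wrist_force": force on the tool from outside, world axes, zero at the start; "torque": the same for the moment, N m; "opening": opening from 0.0 (shut) to 1.0 (fully open); "grasp_force": force on a finger pad.
Only numpy, scipy, OpenCV 4.12 (cv2) and the standard library are available. Lean on these libraries where they do the work, as an engineer would, in place of code of your own. Each camera call takes 0.05 s, during which the arm holds its last target. There are 200 camera calls.

## Working session

There is one attempt and no reset: what is moved stays moved. The work goes in short steps, Python scripts to look and compute and a tool call to move; the robot and the scene stay as the last step left them, time stands still between calls to the robot, and variables do not carry over. Pictures are saved under pics/ and viewed, at most 10 in all, crops included, and the job is handed in when it is done.

Besides the shell and the picture viewer there is one more tool, called after "Request:" by a JSON object that holds its "method" and its "body". carry_out: Moves the arm, as the interface text tells. Shift numbers are shares of 40 mm and turn numbers shares of 0.1 rad, none past 1 either way. Its arguments: {"type":"object","properties":{"plan":{"type":"string"},"claw":{"type":"number"}},"required":["plan"]}

```bash
mkdir -p pics; cat > h.py <<'E'
import numpy as np, cv2
from bench import ctrl
def snap(n,f):
    c=ctrl.camera(n); cv2.imwrite(f'pics/{f}.png',c['pixels'][:,:,::-1]); np.savez(f'pics/{f}.npz',**{k:np.array(v) for k,v in c.items()}); return c
def load(f): return dict(np.load(f'pics/{f}.npz'))
def ray(c,u,v):
    R=np.array(c['R']);o=-R.T@np.array(c['t']);d=R.T@np.linalg.solve(c['mtx'],[u,v,1.]);return o,d
def onz(c,u,v,z):
    o,d=ray(c,u,v);return o+d*(z-o[2])/d[2]
def proj(c,X):
    p=c['mtx']@(np.array(c['R'])@np.array(X)+c['t']);return p[:2]/p[2]
E
python3 - <<'E'
from h import *
for n in('top','side'):
    c=snap(n,n+'0'); o,d=ray(c,320,200); print(n,o.round(3),d.round(3),c['mtx'][0,0])
print(ctrl.get_obs(), ctrl.hold_point_z)
E
```

```text
top [ 0.331 -0.079  1.167] [ 0.213 -0.031 -0.977] 417.250453395789
side [0.489 0.695 0.741] [ 0.036 -0.8   -0.6  ] 517.0230967285605
{'time_s': 0.1, 'q': array([ 9.00679683e-01,  1.81474803e-01,  1.60789835e+00,  1.26502929e-05,
        1.35382005e+00, -2.06318573e-01]), 'dq': array([ 0.00058254, -0.00091333, -0.00321737, -0.00155122,  0.00029704,
       -0.00081411]), 'joint_efforts': array([ 4.11286346e-04, -4.45870221e+01, -3.52239811e+01, -1.95188099e-04,
        4.05353378e-03, -3.55493512e-06]), 'eef_pos': array([0.25689981, 0.51386343, 0.23047439]), 'eef_rot': array([-3.45169120e-04,  2.29827395e-01,  9.73231076e-01, -7.22034519e-04]), 'wrist_force': array([-0.5366664 , -0.99814965,  0.78833422]), 'torque': array([-0.04413635,  0.01082876, -0.04442465]), 'grasp_force': 0.0, 'opening': 1.0016669197546748} 0.0187
```

View pics/top0.png

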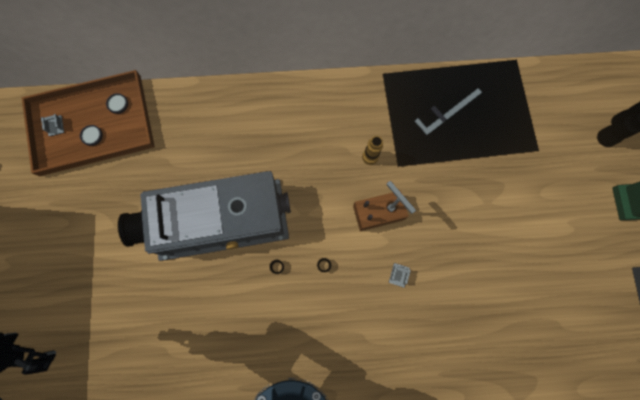

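View pics/side0.png

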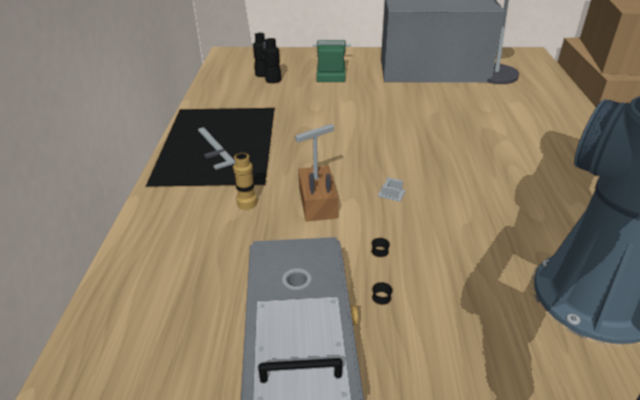

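The top view shows the shaft mouth at about (237,206) and the key bar from (390,184) to (412,211). The block is around (383,209), the monocular at (373,150), the eyecups at (277,267) and (324,265), and the prism mount at (400,275). In the side view, the mouth is at (297,279) and the bar runs from (297,136) to (334,129).

```bash
python3 - <<'E'
from h import *
t=load('top0');s=load('side0')
def crop(c,x,y,w,h,k=6): return cv2.resize(c['pixels'][y:y+h,x:x+w,::-1],None,fx=k,fy=k,interpolation=cv2.INTER_CUBIC)
a=np.vstack([np.hstack([crop(t,345,175,75,60,5),crop(t,210,175,75,60,5)]),np.hstack([crop(s,280,120,75,60,5),crop(s,260,250,75,60,5)])])
cv2.imwrite('pics/crop1.png',a)
for nm,(tu,tv),(su,sv),z in [('mouth',(237,206),(297,279),.13),('barA',(390,184),(297,136),.172),('barB',(412,211),(334,129),.172)]:
    print(nm,onz(t,tu,tv,z).round(4),onz(s,su,sv,z).round(4))
for nm,tp,z in [('mono',(376,141),.132),('ecA',(277,267),.022),('ecB',(324,265),.022),('prism',(400,275),.032)]: print(nm,onz(t,*tp,z).round(3))
E
```

```text
mouth [0.5547 0.0987 0.13  ] [0.5555 0.0974 0.13  ]
barA [ 0.5768 -0.2859  0.172 ] [ 0.5825 -0.2968  0.172 ]
barB [ 0.506  -0.3322  0.172 ] [ 0.5016 -0.3295  0.172 ]
mono [ 0.705 -0.27   0.132]
ecA [0.402 0.013 0.022]
ecB [ 0.399 -0.114  0.022]
prism [ 0.359 -0.316  0.032]
```

View pics/crop1.png

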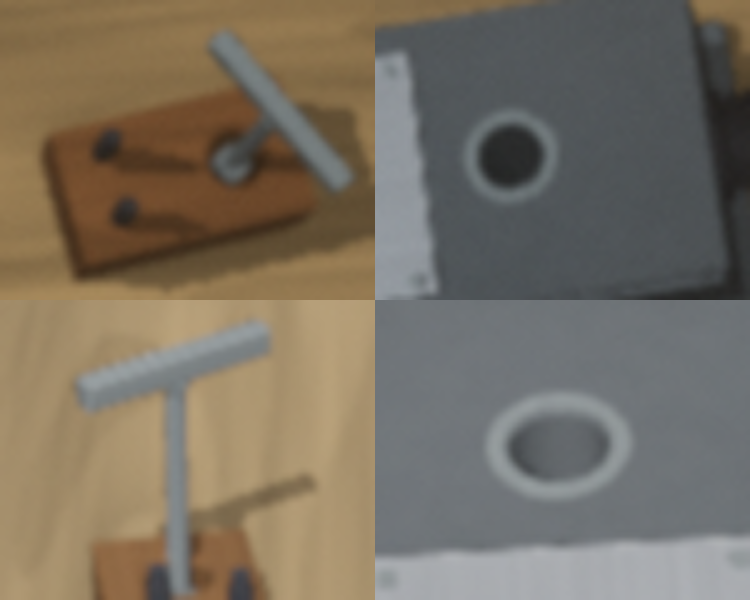

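The crop gives sharper points. The bar's top-face ends are about (389.2,182) and (413.8,211.8) in top, and (296.4,136.8) and (333.6,125.6) in side. The mouth is at (237,206) in top and (296.6,279) in side.

```bash
cat >> h.py <<'E'
def tri(a,pa,b,pb):
    o1,d1=ray(a,*pa);o2,d2=ray(b,*pb);A=np.c_[d1,-d2];k=np.linalg.lstsq(A,o2-o1,rcond=None)[0]
    p,q=o1+k[0]*d1,o2+k[1]*d2;return (p+q)/2,np.linalg.norm(p-q)
def to(x,y,z):
    from scipy.spatial.transform import Rotation as Ro
    o=ctrl.get_obs();q=o['eef_rot'];R=Ro.from_quat([q[1],q[2],q[3],q[0]]).as_matrix()
    d=R.T@(np.array([x,y,z])-o['eef_pos']);yaw=np.degrees(np.arctan2(R[1,0],R[0,0]))
    print('tcp',o['eef_pos'].round(4),'yaw',yaw.round(2),'tilt',R[:2,2].round(4),'shift units',(d/.04).round(3),'q6',o['q'][5].round(3),'F',o['wrist_force'].round(2),'T',o['torque'].round(3),'t',o['time_s'],'op',round(o['opening'],3))
E
python3 - <<'E'
from h import *
t=load('top0');s=load('side0')
A,e=tri(t,(389.2,182),s,(296.4,136.8));B,f=tri(t,(413.8,211.8),s,(333.6,125.6))
print(A,e,B,f,(A+B)/2,np.linalg.norm(A-B),np.degrees(np.arctan2(*(A-B)[[1,0]])))
for z in(.179,):
    a,b=onz(t,389.2,182,z),onz(t,413.8,211.8,z);print((a+b)/2,np.linalg.norm(a-b),np.degrees(np.arctan2(*(a-b)[[1,0]])))
    a,b=onz(s,296.4,136.8,z),onz(s,333.6,125.6,z);print((a+b)/2,np.linalg.norm(a-b),np.degrees(np.arctan2(*(a-b)[[1,0]])))
print('hole',onz(t,345+233/5,175+158/5,.06),'mouth',onz(t,237,206,.13),onz(s,296.6,279,.13))
c=(A+B)/2;to(c[0],c[1],.153)
E
```

```text
[ 0.58170142 -0.28352491  0.17731757] 0.0020424518087056834 [ 0.50269957 -0.33486973  0.1776706 ] 0.00011272913589894804 [ 0.5422005  -0.30919732  0.17749408] 0.09422158749702467 33.02060922836003
[ 0.5413755  -0.30880147  0.179     ] 0.09319872490582057 33.519324153924664
[ 0.54253261 -0.30676142  0.179     ] 0.09490148233544055 32.72430627424843
hole [ 0.54130001 -0.3069439   0.06      ] mouth [0.55472578 0.09870174 0.13      ] [0.55619634 0.09741484 0.13      ]
tcp [0.2569 0.5139 0.2305] yaw 153.43 tilt [-0.001  -0.0012] shift units [-15.585 -15.209   1.955] q6 -0.206 F [-0.54 -1.    0.79] T [-0.044  0.011 -0.044] t 0.1 op 1.002
```

Request:
{"method": "carry_out", "body": {"plan": "-0.65 -0.634 0 0 0 0;-0.65 -0.634 0 0 0 0;-0.65 -0.634 0 0 0 0;-0.65 -0.634 0 0 0 0;-0.65 -0.634 0 0 0 0;-0.65 -0.634 0 0 0 0;-0.65 -0.634 0 0 0 0;-0.65 -0.634 0 0 0 0", "claw": -1}}

```text
time_s: 0.77
eef_pos: [0.3524, 0.2381, 0.2311]
eef_rot: [-0.0, 0.23, 0.973, -0.0]
wrist_force: [0.9, -0.1, -0.3]
opening: 0.999
grasp_force: 0.0
```

Request:
{"method": "carry_out", "body": {"plan": "-0.65 -0.634 0 0 0 0;-0.65 -0.634 0 0 0 0;-0.65 -0.634 0 0 0 0;-0.65 -0.634 0 0 0 0;-0.65 -0.634 0 0 0 0;-0.65 -0.634 0 0 0 0;-0.65 -0.634 0 0 0 0;-0.65 -0.634 0 0 0 0"}}

```text
time_s: 1.43
eef_pos: [0.4477, -0.0365, 0.2311]
eef_rot: [-0.0, 0.23, 0.973, 0.0]
wrist_force: [0.9, 0.6, -0.5]
opening: 1.001
grasp_force: 0.0
```

Request:
{"method": "carry_out", "body": {"plan": "-0.65 -0.634 0 0 0 0;-0.65 -0.634 0 0 0 0;-0.65 -0.634 0 0 0 0;-0.65 -0.634 0 0 0 0;-0.65 -0.634 0 0 0 0;-0.65 -0.634 0 0 0 0;-0.65 -0.634 0 0 0 0;-0.65 -0.634 0 0 0 0"}}

```text
time_s: 2.1
eef_pos: [0.543, -0.3108, 0.2306]
eef_rot: [-0.0, 0.23, 0.973, 0.0]
wrist_force: [1.3, -0.3, -0.3]
opening: 1.0
grasp_force: 0.0
```

Request:
{"method": "carry_out", "body": {"plan": "0 0 0 0 0 1;0 0 0 0 0 1;0 0 0 0 0 1;0 0 0 0 0 1;0 0 0 0 0 1;0 0 0 0 0 1;0 0 0 0 0 1;0 0 0 0 0 1"}}

```text
time_s: 2.77
eef_pos: [0.5428, -0.309, 0.2306]
eef_rot: [-0.001, 0.593, 0.805, 0.0]
wrist_force: [0.6, -0.4, -0.8]
opening: 1.001
grasp_force: 0.0
```

Request:
{"method": "carry_out", "body": {"plan": "0 0 0 0 0 1;0 0 0 0 0 1;0 0 0 0 0 0.5;0 0 0 0 0 0;0 0 0 0 0 0;0 0 0 0 0 0;0 0 0 0 0 0;0 0 0 0 0 0"}}

```text
time_s: 3.43
eef_pos: [0.543, -0.3092, 0.2313]
eef_rot: [-0.0, 0.686, 0.727, -0.0]
wrist_force: [0.6, -0.1, 0.4]
opening: 1.0
grasp_force: 0.0
```

```bash
python3 - <<'E'
from h import *
to(.542,-.308,.153)
E
```

```text
tcp [ 0.543  -0.3092  0.2313] yaw 93.31 tilt [-0.0001  0.    ] shift units [ 0.031 -0.023  1.957] q6 -0.765 F [ 0.57 -0.07  0.39] T [ 0.034 -0.001 -0.006] t 3.4333 op 1.0
```

Request:
{"method": "carry_out", "body": {"plan": "0 0 0 0 0 1;0 0 0 0 0 1;0 0 0 0 0 1;0 0 0 0 0 1;0 0 0 0 0 1;0 0 0 0 0 1;0 0 0 0 0 1;0 0 0 0 0 1"}}

```text
time_s: 4.1
eef_pos: [0.543, -0.3092, 0.2313]
eef_rot: [0.0, 0.916, 0.4, 0.0]
wrist_force: [0.0, 0.2, -0.3]
opening: 1.002
grasp_force: 0.0
```

Request:
{"method": "carry_out", "body": {"plan": "0 0 0 0 0 1;0 0 0 0 0 1;0 0 0 0 0 0.5;0 0 0 0 0 0;0 0 0.4 0 0 0;0 0 0.4 0 0 0;0 0 0.2 0 0 0;0 0 0 0 0 0"}}

```text
time_s: 4.77
eef_pos: [0.5418, -0.3083, 0.1888]
eef_rot: [-0.002, 0.958, 0.286, -0.001]
wrist_force: [-0.4, -0.5, 0.1]
opening: 1.0
grasp_force: 0.0
```

```bash
python3 - <<'E'
from h import *
to(.542,-.308,.153)
a=[snap(n,n+'1') for n in('top','side')]
def crop(c,x,y,w,h,k=5): return cv2.resize(c['pixels'][y:y+h,x:x+w,::-1],None,fx=k,fy=k,interpolation=cv2.INTER_CUBIC)
cv2.imwrite('pics/crop2.png',np.hstack([crop(a[0],345,140,80,100),crop(a[1],275,80,80,100)]))
E
```

```text
tcp [ 0.5418 -0.3083  0.1888] yaw 33.19 tilt [-0.0034  0.0028] shift units [0.008 0.001 0.895] q6 0.284 F [-0.4  -0.52  0.14] T [ 0.01  -0.015  0.036] t 4.7667 op 1.0
```

View pics/crop2.png

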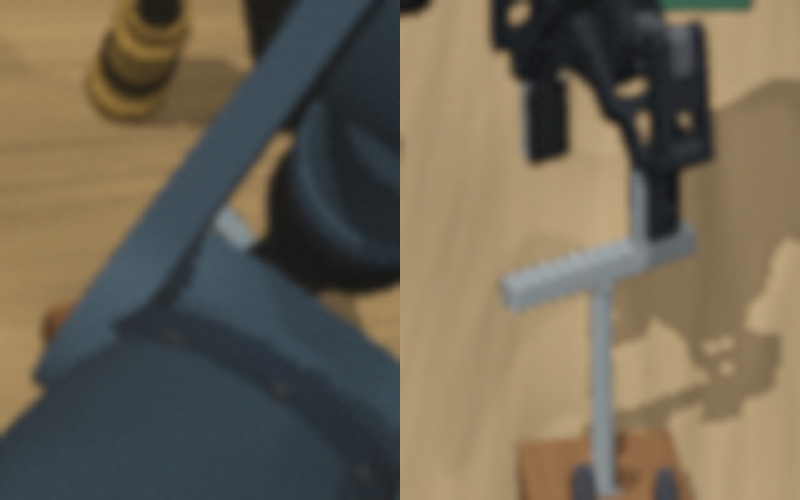

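The fingers straddle the bar, whose middle is at about (601,275) in the crop, so I lower and close.

Request:
{"method": "carry_out", "body": {"plan": "0 0 0.3 0 0 0;0 0 0.3 0 0 0;0 0 0.2 0 0 0;0 0 0.1 0 0 0;0 0 0 0 0 0;0 0 0 0 0 0;0 0 0 0 0 0;0 0 0 0 0 0"}}

```text
time_s: 5.53
eef_pos: [0.5434, -0.3095, 0.156]
eef_rot: [0.0, 0.959, 0.285, 0.0]
wrist_force: [0.5, -1.5, 0.2]
opening: 1.004
grasp_force: 0.0
```

Request:
{"method": "carry_out", "body": {"plan": "0 0 0 0 0 0;0 0 0 0 0 0;0 0 0 0 0 0;0 0 0 0 0 0;0 0 0 0 0 0;0 0 0 0 0 0;0 0 0 0 0 0;0 0 0 0 0 0", "claw": 1}}

```text
time_s: 6.2
eef_pos: [0.5431, -0.3092, 0.1555]
eef_rot: [0.0, 0.959, 0.285, 0.0]
wrist_force: [-0.3, 0.5, 2.3]
opening: 0.125
grasp_force: 59.6
```

Request:
{"method": "carry_out", "body": {"plan": "0 0 0 0 0 0;0 0 0 0 0 0;0 0 0 0 0 0;0 0 0 0 0 0;0 0 0 0 0 0;0 0 0 0 0 0;0 0 0 0 0 0;0 0 0 0 0 0"}}

```text
time_s: 6.87
eef_pos: [0.5431, -0.3093, 0.1554]
eef_rot: [0.0, 0.959, 0.285, 0.0]
wrist_force: [-0.6, 0.5, 3.3]
opening: 0.125
grasp_force: 59.9
```

```bash
python3 - <<'E'
from h import *
to(.542,-.308,.153)
E
```

```text
tcp [ 0.5431 -0.3093  0.1554] yaw 33.1 tilt [ 0.0002 -0.0002] shift units [-0.006 -0.041  0.061] q6 0.286 F [-0.56  0.47  3.31] T [ 0.213  0.128 -0.017] t 6.8667 op 0.125
```

Request:
{"method": "carry_out", "body": {"plan": "0 0 -0.2 0 0 0;0 0 -0.4 0 0 0;0 0 -0.5 0 0 0;0 0 -0.6 0 0 0;0 0 -0.6 0 0 0;0 0 -0.6 0 0 0;0 0 -0.5 0 0 0;0 0 -0.2 0 0 0"}}

```text
time_s: 7.53
eef_pos: [0.5438, -0.3099, 0.3028]
eef_rot: [0.002, 0.959, 0.285, 0.001]
wrist_force: [0.6, -0.4, -1.6]
opening: 0.124
grasp_force: 59.2
```

Request:
{"method": "carry_out", "body": {"plan": "0.1 -0.15 0 0 0 0;0.25 -0.35 0 0 0 0;0.4 -0.57 0 0 0 0;0.45 -0.65 0 0 0 0;0.45 -0.65 0 0 0 0;0.45 -0.65 0 0 0 0;0.45 -0.65 0 0 0 0;0.45 -0.65 0 0 0 0"}}

```text
time_s: 8.2
eef_pos: [0.5475, -0.0955, 0.2966]
eef_rot: [-0.002, 0.958, 0.285, -0.002]
wrist_force: [0.8, 0.3, -1.9]
opening: 0.125
grasp_force: 59.1
```

Request:
{"method": "carry_out", "body": {"plan": "0.45 -0.65 0 0 0 0;0.45 -0.65 0 0 0 0;0.45 -0.65 0 0 0 0;0.45 -0.65 0 0 0 0;0.45 -0.65 0 0 0 0;0.33 -0.48 0 0 0 0;0.24 -0.35 0 0 0 0;0.1 -0.15 0 0 0 0"}}

```text
time_s: 8.87
eef_pos: [0.5524, 0.1103, 0.2968]
eef_rot: [-0.001, 0.958, 0.287, -0.002]
wrist_force: [0.6, -0.1, -2.6]
opening: 0.123
grasp_force: 59.1
```

```bash
python3 - <<'E'
from h import *
to(.5555,.098,.31)
a=snap('side','side2');b=snap('top','top2')
def crop(c,x,y,w,h,k=5): return cv2.resize(c['pixels'][y:y+h,x:x+w,::-1],None,fx=k,fy=k,interpolation=cv2.INTER_CUBIC)
cv2.imwrite('pics/crop3.png',np.hstack([crop(a,240,120,90,110),crop(b,190,150,70,110)]))
p=ctrl.get_obs()['eef_pos'];print(proj(a,p+[0,0,.0168]),proj(a,p-[0,0,.14]))
E
```

```text
tcp [0.5524 0.1103 0.2968] yaw 33.3 tilt [-0.0043  0.0012] shift units [-0.104  0.299 -0.33 ] q6 0.975 F [ 0.58 -0.11 -2.61] T [0.044 0.043 0.011] t 8.8667 op 0.123
[293.31653472 191.9317675 ] [297.39883142 271.79491704]
```

View pics/crop3.png

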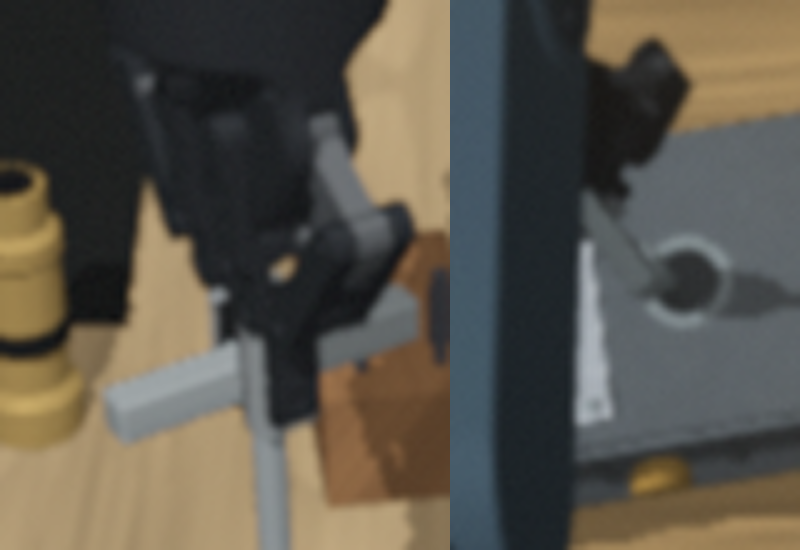

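The key hangs plumb, with the foot a little beyond the mouth. I shift it over the mouth, lower it a little and check.

Request:
{"method": "carry_out", "body": {"plan": "-0.03 0.08 0 0 0 0;-0.04 0.11 0 0 0 0;-0.03 0.11 0 0 0 0;0 0 0.1 0 0 0;0 0 0.2 0 0 0;0 0 0.1 0 0 0;0 0 0 0 0 0;0 0 0 0 0 0"}}

```text
time_s: 9.63
eef_pos: [0.5574, 0.0943, 0.2825]
eef_rot: [-0.0, 0.959, 0.285, -0.001]
wrist_force: [0.7, -0.2, -0.6]
opening: 0.128
grasp_force: 59.1
```

```bash
python3 - <<'E'
from h import *
to(.5555,.098,.27)
a=snap('side','side3');b=snap('top','top3')
def crop(c,x,y,w,h,k=8): return cv2.resize(c['pixels'][y:y+h,x:x+w,::-1],None,fx=k,fy=k,interpolation=cv2.INTER_CUBIC)
cv2.imwrite('pics/crop4.png',np.hstack([crop(a,270,230,50,65),crop(b,210,180,48,65)]))
p=ctrl.get_obs()['eef_pos'];f=p-[0,0,.1402]
print(proj(a,f),proj(b,f),proj(a,[*f[:2],.13]),proj(b,[*f[:2],.13]))
E
```

```text
tcp [0.5574 0.0943 0.2825] yaw 33.1 tilt [-0.0014  0.0001] shift units [ 0.011 -0.103  0.313] q6 0.951 F [ 0.67 -0.21 -0.58] T [-0.014  0.     0.038] t 9.6333 op 0.128
[295.40787882 271.91948251] [237.73254837 203.61649368] [295.72080836 277.67734519] [238.64457494 204.68667041]
```

View pics/crop4.png

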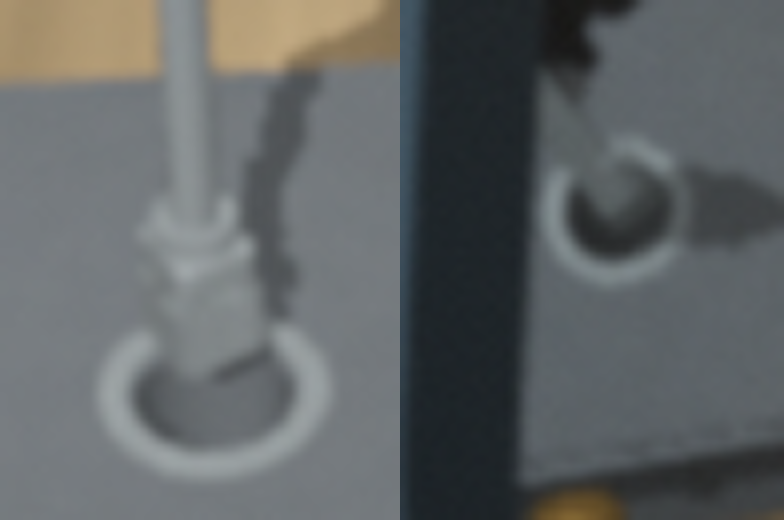

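The foot is over the mouth, with its near corner at (207,383) against a ring centre of about (214,392) in the crop. It needs about 4 mm along +y to centre, then I lower.

Request:
{"method": "carry_out", "body": {"plan": "0 -0.05 0 0 0 0;0.01 -0.05 0 0 0 0;0 0 0 0 0 0;0 0 0 0 0 0;0 0 0.1 0 0 0;0 0 0.2 0 0 0;0 0 0.2 0 0 0;0 0 0.1 0 0 0"}}

```text
time_s: 10.4
eef_pos: [0.5551, 0.0979, 0.2572]
eef_rot: [-0.0, 0.959, 0.285, -0.001]
wrist_force: [-0.6, 0.6, -3.2]
opening: 0.127
grasp_force: 59.1
```

Request:
{"method": "carry_out", "body": {"plan": "0 0 0.2 0 0 0;0 0 0.2 0 0 0;0 0 0.2 0 0 0;0 0 0.2 0 0 0;0 0 0.1 0 0 0;0 0 0 0 0 0;0 0 0 0 0 0;0 0 0 0 0 0"}}

```text
time_s: 11.07
eef_pos: [0.5563, 0.0979, 0.2237]
eef_rot: [0.0, 0.959, 0.285, 0.0]
wrist_force: [-0.2, -0.3, -3.1]
opening: 0.128
grasp_force: 59.1
```

```bash
python3 - <<'E'
from h import *
to(.5555,.098,.18)
E
```

```text
tcp [0.5563 0.0979 0.2237] yaw 33.11 tilt [ 0.0008 -0.    ] shift units [-0.016 -0.012  1.093] q6 0.957 F [-0.16 -0.3  -3.14] T [-0.027 -0.011 -0.   ] t 11.0667 op 0.128
```

Request:
{"method": "carry_out", "body": {"plan": "-0.01 0 0.2 0 0 0;0 0 0.2 0 0 0;0 0 0.2 0 0 0;0 0 0.2 0 0 0;0 0 0.1 0 0 0;0 0 0.1 0 0 0;0 0 0 0 0 0;0 0 0 0 0 0"}}

```text
time_s: 11.73
eef_pos: [0.5556, 0.0977, 0.1831]
eef_rot: [-0.0, 0.959, 0.285, -0.0]
wrist_force: [0.8, -0.1, -2.1]
opening: 0.128
grasp_force: 59.1
```

Request:
{"method": "carry_out", "body": {"plan": "0 0 0.02 0 0 0;0 0 0.02 0 0 0;0 0 0.02 0 0 0;0 0 0.02 0 0 0;0 0 0 0 0 0;0 0 0 0 0 0;0 0 0 0 0 0;0 0 0 0 0 0"}}

```text
time_s: 12.4
eef_pos: [0.5556, 0.0977, 0.1801]
eef_rot: [0.0, 0.959, 0.285, 0.0]
wrist_force: [-0.2, -0.1, -3.1]
opening: 0.125
grasp_force: 59.1
```

```bash
python3 - <<'E'
from h import *
to(.5555,.098,.176)
E
```

```text
tcp [0.5556 0.0977 0.1801] yaw 33.1 tilt [ 0.0001 -0.    ] shift units [ 0.001 -0.008  0.104] q6 0.957 F [-0.19 -0.12 -3.14] T [-0.037  0.002 -0.003] t 12.4 op 0.125
```

Request:
{"method": "carry_out", "body": {"plan": "0 0 0.02 0 0 0;0 0 0.02 0 0 0;0 0 0.02 0 0 0;0 0 0.015 0 0 0;0 0 0 0 0 0;0 0 0 0 0 0;0 0 0 0 0 0;0 0 0 0 0 0"}}

```text
time_s: 13.07
eef_pos: [0.5557, 0.0977, 0.1771]
eef_rot: [0.0, 0.959, 0.285, 0.0]
wrist_force: [-0.1, 0.5, -2.7]
opening: 0.128
grasp_force: 59.1
```

Request:
{"method": "carry_out", "body": {"plan": "0 0 0.01 0 0 0;0 0 0.01 0 0 0;0 0 0.005 0 0 0;0 0 0 0 0 0;0 0 0 0 0 0;0 0 0 0 0 0;0 0 0 0 0 0;0 0 0 0 0 0"}}

```text
time_s: 13.73
eef_pos: [0.5556, 0.0977, 0.1761]
eef_rot: [0.0, 0.959, 0.285, 0.0]
wrist_force: [0.5, -0.3, -2.3]
opening: 0.126
grasp_force: 59.1
```

```bash
python3 - <<'E'
from h import *
to(.5555,.098,.176)
E
```

```text
tcp [0.5556 0.0977 0.1761] yaw 33.11 tilt [ 0.0001 -0.    ] shift units [ 0.001 -0.007  0.003] q6 0.957 F [ 0.54 -0.3  -2.29] T [ 0.027  0.004 -0.021] t 13.7333 op 0.126
```

Request:
{"method": "carry_out", "body": {"plan": "0 0 0.01 0 0 0;0 0 0.01 0 0 0;0 0 0.005 0 0 0;0 0 0 0 0 0;0 0 0 0 0 0;0 0 0 0 0 0;0 0 0 0 0 0;0 0 0 0 0 0"}}

```text
time_s: 14.4
eef_pos: [0.5556, 0.0977, 0.1751]
eef_rot: [-0.0, 0.959, 0.285, 0.0]
wrist_force: [-0.1, -0.2, -2.5]
opening: 0.126
grasp_force: 59.1
```

Request:
{"method": "carry_out", "body": {"plan": "0 0 0.01 0 0 0;0 0 0.01 0 0 0;0 0 0.005 0 0 0;0 0 0 0 0 0;0 0 0 0 0 0;0 0 0 0 0 0;0 0 0 0 0 0;0 0 0 0 0 0"}}

```text
time_s: 15.07
eef_pos: [0.5556, 0.0977, 0.1741]
eef_rot: [0.0, 0.959, 0.285, 0.0]
wrist_force: [0.6, -1.0, -2.0]
opening: 0.12
grasp_force: 59.1
```

Request:
{"method": "carry_out", "body": {"plan": "0 0 0.01 0 0 0;0 0 0.01 0 0 0;0 0 0.005 0 0 0;0 0 0 0 0 0;0 0 0 0 0 0;0 0 0 0 0 0;0 0 0 0 0 0;0 0 0 0 0 0"}}

```text
time_s: 15.73
eef_pos: [0.5558, 0.0977, 0.1733]
eef_rot: [0.0, 0.959, 0.285, 0.0]
wrist_force: [-0.2, 0.9, 1.4]
opening: 0.121
grasp_force: 59.5
```

```bash
python3 - <<'E'
from h import *
to(.5555,.098,.176)
E
```

```text
tcp [0.5558 0.0977 0.1733] yaw 33.1 tilt [ 0.0005 -0.    ] shift units [-0.002 -0.01  -0.067] q6 0.957 F [-0.17  0.89  1.42] T [-0.025 -0.02   0.01 ] t 15.7333 op 0.121
```

Contact came with the foot about 97 mm down, so the tip is probably inside the socket. I press lightly and sweep anticlockwise.

Request:
{"method": "carry_out", "body": {"plan": "0 0 0.01 0 0 -0.2;0 0 0 0 0 -0.2;0 0 0 0 0 -0.2;0 0 0 0 0 -0.2;0 0 0 0 0 -0.2;0 0 0 0 0 0;0 0 0 0 0 0;0 0 0 0 0 0"}}

```text
time_s: 16.4
eef_pos: [0.5558, 0.0977, 0.1729]
eef_rot: [0.0, 0.943, 0.332, 0.0]
wrist_force: [-0.5, 0.2, 3.4]
opening: 0.123
grasp_force: 60.0
```

```bash
python3 - <<'E'
from h import *
to(.5555,.098,.1725)
E
```

```text
tcp [0.5558 0.0977 0.1729] yaw 38.82 tilt [ 0.0005 -0.0001] shift units [-0.001 -0.011  0.01 ] q6 0.857 F [-0.52  0.22  3.42] T [ 0.005 -0.039  0.016] t 16.4 op 0.123
```

Request:
{"method": "carry_out", "body": {"plan": "0 0 0.01 0 0 -0.3;0 0 0 0 0 -0.3;0 0 0 0 0 -0.3;0 0 0 0 0 -0.3;0 0 0 0 0 -0.3;0 0 0 0 0 0;0 0 0 0 0 0;0 0 0 0 0 0"}}

```text
time_s: 17.07
eef_pos: [0.5559, 0.0977, 0.1726]
eef_rot: [0.0, 0.916, 0.402, 0.0]
wrist_force: [-0.1, -0.1, 5.5]
opening: 0.129
grasp_force: 60.2
```

```bash
python3 - <<'E'
from h import *
to(.5555,.098,.1721)
E
```

```text
tcp [0.5559 0.0977 0.1726] yaw 47.36 tilt [ 0.0006 -0.    ] shift units [-0.001 -0.012  0.012] q6 0.708 F [-0.13 -0.1   5.54] T [-0.049 -0.051  0.005] t 17.0667 op 0.129
```

Request:
{"method": "carry_out", "body": {"plan": "0 0 0 0 0 -0.3;0 0 0 0 0 -0.3;0 0 0 0 0 -0.3;0 0 0 0 0 -0.3;0 0 0 0 0 -0.3;0 0 0 0 0 0;0 0 0 0 0 0;0 0 0 0 0 0"}}

```text
time_s: 17.73
eef_pos: [0.5553, 0.0977, 0.1717]
eef_rot: [-0.0, 0.883, 0.469, -0.0]
wrist_force: [0.9, 0.1, -2.1]
opening: 0.129
grasp_force: 59.2
```

```bash
python3 - <<'E'
from h import *
to(.5555,.098,.1721)
E
```

```text
tcp [0.5553 0.0977 0.1717] yaw 55.95 tilt [-0.0009  0.0001] shift units [ 0.008  0.001 -0.01 ] q6 0.558 F [ 0.89  0.08 -2.11] T [ 0.012 -0.396  0.025] t 17.7333 op 0.129
```

The force has gone, so the key has found the square. I lower it gently.

Request:
{"method": "carry_out", "body": {"plan": "0 0 0.01 0 0 0;0 0 0.01 0 0 0;0 0 0.01 0 0 0;0 0 0 0 0 0;0 0 0 0 0 0;0 0 0 0 0 0;0 0 0 0 0 0;0 0 0 0 0 0"}}

```text
time_s: 18.4
eef_pos: [0.5557, 0.0977, 0.1712]
eef_rot: [0.0, 0.883, 0.47, 0.0]
wrist_force: [0.2, 0.2, 1.7]
opening: 0.127
grasp_force: 59.7
```

```bash
python3 - <<'E'
from h import *
to(.5555,.098,.1705)
E
```

```text
tcp [0.5557 0.0977 0.1712] yaw 56.02 tilt [ 0.0002 -0.    ] shift units [ 0.003 -0.008  0.018] q6 0.557 F [0.16 0.19 1.66] T [ 0.003 -0.201  0.014] t 18.4 op 0.127
```

Request:
{"method": "carry_out", "body": {"plan": "0.005 0.007 0 0 0 0;0.005 0.007 0 0 0 0;0.005 0.007 0 0 0 0;0 0 0 0 0 0;0 0 0 0 0 0;0 0 0 0 0 0;0 0 0 0 0 0;0 0 0 0 0 0"}}

```text
time_s: 19.07
eef_pos: [0.5566, 0.0978, 0.1711]
eef_rot: [-0.0, 0.883, 0.47, -0.0]
wrist_force: [-0.2, -0.6, 2.7]
opening: 0.124
grasp_force: 59.8
```

```bash
python3 - <<'E'
from h import *
to(.5555,.098,.1705)
E
```

```text
tcp [0.5566 0.0978 0.1711] yaw 56.03 tilt [-0.0002 -0.    ] shift units [-0.01  -0.026  0.014] q6 0.557 F [-0.18 -0.57  2.67] T [ 0.053  0.121 -0.007] t 19.0667 op 0.124
```

Request:
{"method": "carry_out", "body": {"plan": "-0.004 -0.006 0 0 0 -0.2;0 0 0 0 0 -0.2;0 0 0 0 0 -0.2;0 0 0 0 0 -0.2;0 0 0 0 0 0;0 0 0 0 0 0;0 0 0 0 0 0;0 0 0 0 0 0"}}

```text
time_s: 19.73
eef_pos: [0.5561, 0.0978, 0.1708]
eef_rot: [-0.0, 0.863, 0.505, -0.0]
wrist_force: [0.4, -0.7, -2.0]
opening: 0.129
grasp_force: 59.2
```

```bash
python3 - <<'E'
from h import *
to(.5555,.098,.1705)
E
```

```text
tcp [0.5561 0.0978 0.1708] yaw 60.6 tilt [-0.0006  0.    ] shift units [-0.002 -0.017  0.007] q6 0.477 F [ 0.41 -0.73 -1.98] T [ 0.017 -0.086 -0.02 ] t 19.7333 op 0.129
```

Free again, so I lower further.

Request:
{"method": "carry_out", "body": {"plan": "0 0 0.01 0 0 0;0 0 0.01 0 0 0;0 0 0.01 0 0 0;0 0 0.01 0 0 0;0 0 0 0 0 0;0 0 0 0 0 0;0 0 0 0 0 0;0 0 0 0 0 0"}}

```text
time_s: 20.4
eef_pos: [0.5565, 0.0977, 0.1696]
eef_rot: [0.0, 0.863, 0.505, 0.0]
wrist_force: [0.3, 0.5, 2.3]
opening: 0.126
grasp_force: 59.6
```

```bash
python3 - <<'E'
from h import *
to(.5555,.098,.1695)
E
```

```text
tcp [0.5565 0.0977 0.1696] yaw 60.61 tilt [ 0.0003 -0.    ] shift units [-0.006 -0.024  0.003] q6 0.477 F [0.25 0.46 2.25] T [0.011 0.035 0.032] t 20.4 op 0.126
```

Request:
{"method": "carry_out", "body": {"plan": "0 0 0.005 0 0 -0.2;0 0 0 0 0 -0.2;0 0 0 0 0 -0.2;0 0 0 0 0 -0.2;0 0 0 0 0 0;0 0 0 0 0 0;0 0 0 0 0 0;0 0 0 0 0 0"}}

```text
time_s: 21.07
eef_pos: [0.5561, 0.0978, 0.169]
eef_rot: [-0.0, 0.843, 0.539, -0.0]
wrist_force: [1.0, -0.2, -3.1]
opening: 0.126
grasp_force: 59.1
```

```bash
python3 - <<'E'
from h import *
to(.5555,.098,.1695)
E
```

```text
tcp [0.5561 0.0978 0.169 ] yaw 65.18 tilt [-0.0006  0.    ] shift units [-0.001 -0.017 -0.012] q6 0.397 F [ 0.96 -0.17 -3.14] T [ 0.045 -0.069 -0.043] t 21.0667 op 0.126
```

Request:
{"method": "carry_out", "body": {"plan": "0 0 0.01 0 0 0;0 0 0.01 0 0 -0.1;0 0 0.01 0 0 -0.1;0 0 0.01 0 0 -0.1;0 0 0.01 0 0 -0.1;0 0 0 0 0 0;0 0 0 0 0 0;0 0 0 0 0 0"}}

```text
time_s: 21.73
eef_pos: [0.5564, 0.0977, 0.1673]
eef_rot: [0.0, 0.832, 0.555, -0.0]
wrist_force: [0.2, -0.1, -2.3]
opening: 0.131
grasp_force: 59.1
```

```bash
python3 - <<'E'
from h import *
to(.5555,.098,.1675)
E
```

```text
tcp [0.5564 0.0977 0.1673] yaw 67.48 tilt [-0. -0.] shift units [-0.002 -0.023 -0.005] q6 0.357 F [ 0.24 -0.09 -2.34] T [ 0.057 -0.028  0.052] t 21.7333 op 0.131
```

Request:
{"method": "carry_out", "body": {"plan": "0 0 0.01 0 0 0;0 0 0.01 0 0 0;0 0 0.01 0 0 0;0 0 0.01 0 0 0;0 0 0.01 0 0 0;0 0 0 0 0 0;0 0 0 0 0 0;0 0 0 0 0 0"}}

```text
time_s: 22.4
eef_pos: [0.5563, 0.0978, 0.1653]
eef_rot: [-0.0, 0.832, 0.555, -0.0]
wrist_force: [-0.7, -0.1, -3.3]
opening: 0.125
grasp_force: 59.1
```

```bash
python3 - <<'E'
from h import *
to(.5555,.098,.1605)
E
```

```text
tcp [0.5563 0.0978 0.1653] yaw 67.48 tilt [-0.0001  0.    ] shift units [-0.003 -0.022  0.119] q6 0.357 F [-0.73 -0.08 -3.3 ] T [ 0.005 -0.03  -0.009] t 22.4 op 0.125
```

Request:
{"method": "carry_out", "body": {"plan": "0 0 0.02 0 0 0;0 0 0.02 0 0 0;0 0 0.02 0 0 0;0 0 0.02 0 0 0;0 0 0.02 0 0 0;0 0 0 0 0 0;0 0 0 0 0 0;0 0 0 0 0 0"}}

```text
time_s: 23.07
eef_pos: [0.5563, 0.0977, 0.1613]
eef_rot: [-0.0, 0.832, 0.555, -0.0]
wrist_force: [-0.1, -0.1, -2.4]
opening: 0.127
grasp_force: 59.1
```

Request:
{"method": "carry_out", "body": {"plan": "0 0 0.01 0 0 0;0 0 0.01 0 0 0;0 0 0 0 0 0;0 0 0 0 0 0;0 0 0 0 0 0;0 0 0 0 0 0;0 0 0 0 0 0;0 0 0 0 0 0"}}

```text
time_s: 23.73
eef_pos: [0.5563, 0.0978, 0.1605]
eef_rot: [-0.0, 0.832, 0.555, 0.0]
wrist_force: [0.3, 1.0, -1.8]
opening: 0.128
grasp_force: 59.2
```

```bash
python3 - <<'E'
from h import *
to(.5555,.098,.1605)
E
```

```text
tcp [0.5563 0.0978 0.1605] yaw 67.48 tilt [-0.  0.] shift units [-0.002 -0.022 -0.   ] q6 0.357 F [ 0.34  0.97 -1.82] T [-0.028 -0.035  0.021] t 23.7333 op 0.128
```

Seated at about 109.7 mm. Next I turn clockwise.

Request:
{"method": "carry_out", "body": {"plan": "0 0 0 0 0 0.3;0 0 0 0 0 0.5;0 0 0 0 0 0.5;0 0 0 0 0 0.5;0 0 0 0 0 0.5;0 0 0 0 0 0.5;0 0 0 0 0 0.3;0 0 0 0 0 0"}}

```text
time_s: 24.4
eef_pos: [0.5563, 0.0978, 0.1605]
eef_rot: [-0.0, 0.908, 0.42, -0.0]
wrist_force: [0.1, 0.3, -1.5]
opening: 0.13
grasp_force: 59.1
```

```bash
python3 - <<'E'
from h import *
to(.5555,.098,.1605)
E
```

```text
tcp [0.5563 0.0978 0.1605] yaw 49.67 tilt [-0.0002 -0.    ] shift units [-0.009 -0.019  0.   ] q6 0.668 F [ 0.07  0.29 -1.54] T [-0.024  0.069  0.075] t 24.4 op 0.13
```

Request:
{"method": "carry_out", "body": {"plan": "0 0 0 0 0 0.5;0 0 0 0 0 0.5;0 0 0 0 0 0.5;0 0 0 0 0 0.5;0 0 0 0 0 0.5;0 0 0 0 0 0.5;0 0 0 0 0 0.3;0 0 0 0 0 0"}}

```text
time_s: 25.07
eef_pos: [0.5562, 0.0978, 0.1605]
eef_rot: [-0.0, 0.964, 0.266, -0.0]
wrist_force: [-0.2, -0.1, -1.8]
opening: 0.125
grasp_force: 59.2
```

Request:
{"method": "carry_out", "body": {"plan": "0 0 0 0 0 0.5;0 0 0 0 0 0.5;0 0 0 0 0 0.5;0 0 0 0 0 0.5;0 0 0 0 0 0.4;0 0 0 0 0 0.2;0 0 0 0 0 0;0 0 0 0 0 0"}}

```text
time_s: 25.73
eef_pos: [0.5563, 0.0978, 0.1605]
eef_rot: [-0.0, 0.99, 0.139, -0.0]
wrist_force: [-0.8, 0.7, -1.6]
opening: 0.13
grasp_force: 59.2
```

```bash
python3 - <<'E'
from h import *
to(.5555,.098,.1605)
E
```

```text
tcp [0.5563 0.0978 0.1605] yaw 16.01 tilt [-0.0002  0.    ] shift units [-0.017 -0.011 -0.   ] q6 1.255 F [-0.84  0.69 -1.59] T [0.016 0.249 0.054] t 25.7333 op 0.13
```

Request:
{"method": "carry_out", "body": {"plan": "-0.006 -0.002 0 0 0 0;-0.006 -0.002 0 0 0 0.2;0 0 0 0 0 0.3;0 0 0 0 0 0.3;0 0 0 0 0 0.2;0 0 0 0 0 0;0 0 0 0 0 0;0 0 0 0 0 0"}}

```text
time_s: 26.4
eef_pos: [0.5559, 0.0978, 0.1605]
eef_rot: [0.0, 0.996, 0.089, 0.0]
wrist_force: [0.0, 0.3, -1.7]
opening: 0.129
grasp_force: 59.2
```

```bash
python3 - <<'E'
from h import *
to(.5555,.098,.1605)
E
```

```text
tcp [0.5559 0.0978 0.1605] yaw 10.22 tilt [ 0. -0.] shift units [-0.008 -0.008 -0.   ] q6 1.356 F [ 0.02  0.35 -1.73] T [0.024 0.099 0.034] t 26.4 op 0.129
```

Request:
{"method": "carry_out", "body": {"plan": "0 0 0 0 0 0.2;0 0 0 0 0 0.2;0 0 0 0 0 0.2;0 0 0 0 0 0.2;0 0 0 0 0 0.2;0 0 0 0 0 0;0 0 0 0 0 0;0 0 0 0 0 0"}}

```text
time_s: 27.07
eef_pos: [0.5558, 0.0978, 0.1605]
eef_rot: [0.0, 0.999, 0.039, -0.0]
wrist_force: [0.1, 0.8, -1.1]
opening: 0.125
grasp_force: 59.2
```

```bash
python3 - <<'E'
from h import *
to(.5555,.098,.1605)
E
```

```text
tcp [0.5558 0.0978 0.1605] yaw 4.47 tilt [-0. -0.] shift units [-0.008 -0.006 -0.   ] q6 1.457 F [ 0.07  0.8  -1.15] T [0.034 0.132 0.04 ] t 27.0667 op 0.125
```

Request:
{"method": "carry_out", "body": {"plan": "-0.004 0 0 0 0 0.2;0 0 0 0 0 0.2;0 0 0 0 0 0.2;0 0 0 0 0 0.2;0 0 0 0 0 0;0 0 0 0 0 0;0 0 0 0 0 0;0 0 0 0 0 0"}}

```text
time_s: 27.73
eef_pos: [0.5557, 0.0978, 0.1605]
eef_rot: [-0.0, 1.0, -0.001, -0.0]
wrist_force: [-0.5, -0.5, -0.2]
opening: 0.127
grasp_force: 59.2
```

```bash
python3 - <<'E'
from h import *
to(.5555,.098,.1605)
E
```

```text
tcp [0.5557 0.0978 0.1605] yaw -0.12 tilt [-0.  0.] shift units [-0.005 -0.006 -0.001] q6 1.537 F [-0.51 -0.48 -0.21] T [0.029 0.125 0.045] t 27.7333 op 0.127
```

Request:
{"method": "carry_out", "body": {"plan": "-0.004 0 0 0 0 0.2;0 0 0 0 0 0.2;0 0 0 0 0 0.2;0 0 0 0 0 0.1;0 0 0 0 0 0;0 0 0 0 0 0;0 0 0 0 0 0;0 0 0 0 0 0"}}

```text
time_s: 28.4
eef_pos: [0.5555, 0.0978, 0.1605]
eef_rot: [-0.0, 0.999, -0.036, -0.0]
wrist_force: [-0.8, 1.2, -1.2]
opening: 0.126
grasp_force: 59.1
```

```bash
python3 - <<'E'
from h import *
to(.5555,.098,.1605)
E
```

```text
tcp [0.5555 0.0978 0.1605] yaw -4.13 tilt [-0.  0.] shift units [-0.001 -0.005 -0.   ] q6 1.607 F [-0.8   1.19 -1.19] T [0.068 0.119 0.049] t 28.4 op 0.126
```

Request:
{"method": "carry_out", "body": {"plan": "-0.004 0 0 0 0 0.2;0 0 0 0 0 0.2;0 0 0 0 0 0.1;0 0 0 0 0 0.1;0 0 0 0 0 0;0 0 0 0 0 0;0 0 0 0 0 0;0 0 0 0 0 0"}}

```text
time_s: 29.07
eef_pos: [0.5554, 0.0978, 0.1605]
eef_rot: [0.0, 0.998, -0.066, 0.0]
wrist_force: [-1.1, -0.1, -1.7]
opening: 0.128
grasp_force: 59.1
```

```bash
python3 - <<'E'
from h import *
to(.5555,.098,.1605)
E
```

```text
tcp [0.5554 0.0978 0.1605] yaw -7.57 tilt [ 0. -0.] shift units [ 0.002 -0.006 -0.   ] q6 1.667 F [-1.07 -0.06 -1.72] T [0.135 0.052 0.082] t 29.0667 op 0.128
```

Request:
{"method": "carry_out", "body": {"plan": "0 -0.007 0 0 0 0.2;0 0 0 0 0 0.2;0 0 0 0 0 0.1;0 0 0 0 0 0.1;0 0 0 0 0 0;0 0 0 0 0 0;0 0 0 0 0 0;0 0 0 0 0 0"}}

```text
time_s: 29.73
eef_pos: [0.5554, 0.098, 0.1605]
eef_rot: [0.0, 0.995, -0.096, -0.0]
wrist_force: [-1.0, 0.2, -1.4]
opening: 0.123
grasp_force: 59.1
```

```bash
python3 - <<'E'
from h import *
to(.5555,.098,.1605)
E
```

```text
tcp [0.5554 0.098  0.1605] yaw -11.01 tilt [-0.0001 -0.    ] shift units [ 0.003 -0.    -0.001] q6 1.727 F [-0.96  0.23 -1.38] T [-0.023  0.066  0.086] t 29.7333 op 0.123
```

Request:
{"method": "carry_out", "body": {"plan": "0 0 0 0 0 0.2;0 0 0 0 0 0.2;0 0 0 0 0 0.1;0 0 0 0 0 0.1;0 0 0 0 0 0;0 0 0 0 0 0;0 0 0 0 0 0;0 0 0 0 0 0"}}

```text
time_s: 30.4
eef_pos: [0.5554, 0.0981, 0.1605]
eef_rot: [-0.0, 0.992, -0.126, -0.0]
wrist_force: [-0.6, 0.4, -2.0]
opening: 0.123
grasp_force: 59.1
```

```bash
python3 - <<'E'
from h import *
to(.5555,.098,.1605)
E
```

```text
tcp [0.5554 0.0981 0.1605] yaw -14.44 tilt [-0.0001  0.    ] shift units [ 0.003  0.001 -0.001] q6 1.787 F [-0.55  0.35 -1.96] T [-0.052  0.032  0.09 ] t 30.4 op 0.123
```

Request:
{"method": "carry_out", "body": {"plan": "0 0 0 0 0 0.2;0 0 0 0 0 0.2;0 0 0 0 0 0.1;0 0 0 0 0 0.1;0 0 0 0 0 0;0 0 0 0 0 0;0 0 0 0 0 0;0 0 0 0 0 0"}}

```text
time_s: 31.07
eef_pos: [0.5554, 0.0981, 0.1605]
eef_rot: [-0.0, 0.988, -0.155, -0.0]
wrist_force: [-0.5, -0.1, -1.4]
opening: 0.123
grasp_force: 59.1
```

```bash
python3 - <<'E'
from h import *
to(.5555,.098,.1605)
E
```

```text
tcp [0.5554 0.0981 0.1605] yaw -17.88 tilt [-0.  0.] shift units [ 0.003  0.001 -0.   ] q6 1.847 F [-0.52 -0.11 -1.36] T [0.033 0.087 0.247] t 31.0667 op 0.123
```

Torque is up to 0.25 N m, which is probably the stop. One very small extra turn will confirm it.

Request:
{"method": "carry_out", "body": {"plan": "0 0 0 0 0 0.05;0 0 0 0 0 0.05;0 0 0 0 0 0.05;0 0 0 0 0 0;0 0 0 0 0 0;0 0 0 0 0 0;0 0 0 0 0 0;0 0 0 0 0 0"}}

```text
time_s: 31.73
eef_pos: [0.5554, 0.0981, 0.1605]
eef_rot: [-0.0, 0.987, -0.163, 0.0]
wrist_force: [0.9, 0.9, -2.3]
opening: 0.123
grasp_force: 59.2
```

```bash
python3 - <<'E'
from h import *
to(.5555,.098,.1605)
E
```

```text
tcp [0.5554 0.0981 0.1605] yaw -18.75 tilt [0. 0.] shift units [ 0.003  0.001 -0.   ] q6 1.862 F [ 0.88  0.92 -2.32] T [0.112 0.084 0.179] t 31.7333 op 0.123
```

Request:
{"method": "carry_out", "body": {"plan": "0 0 0 0 0 0.05;0 0 0 0 0 0.05;0 0 0 0 0 0.05;0 0 0 0 0 0.05;0 0 0 0 0 0;0 0 0 0 0 0;0 0 0 0 0 0;0 0 0 0 0 0"}}

```text
time_s: 32.4
eef_pos: [0.5554, 0.098, 0.1605]
eef_rot: [0.0, 0.985, -0.173, -0.0]
wrist_force: [0.4, 0.6, -1.8]
opening: 0.125
grasp_force: 59.2
```

```bash
python3 - <<'E'
from h import *
to(.5555,.098,.1605)
for i in range(3):
    ctrl.camera('side'); print(ctrl.get_obs()['torque'].round(3))
E
```

```text
tcp [0.5554 0.098  0.1605] yaw -19.89 tilt [-0. -0.] shift units [ 0.003  0.    -0.   ] q6 1.882 F [ 0.35  0.55 -1.8 ] T [0.039 0.132 0.328] t 32.4 op 0.125
[0.045 0.096 0.278]
[0.071 0.112 0.299]
[0.078 0.141 0.263]
```

Request:
{"method": "carry_out", "body": {"plan": "0 0 0 0 0 0.05;0 0 0 0 0 0.05;0 0 0 0 0 0.1;0 0 0 0 0 0.1;0 0 0 0 0 0;0 0 0 0 0 0;0 0 0 0 0 0;0 0 0 0 0 0"}}

```text
time_s: 33.22
eef_pos: [0.5554, 0.0981, 0.1605]
eef_rot: [0.0, 0.982, -0.187, 0.0]
wrist_force: [0.0, 0.4, -2.7]
opening: 0.132
grasp_force: 59.2
```

```bash
python3 - <<'E'
from h import *
to(.5555,.098,.1605)
for i in range(3):
    ctrl.camera('side'); print(ctrl.get_obs()['torque'].round(3))
E
```

```text
tcp [0.5554 0.0981 0.1605] yaw -21.61 tilt [ 0. -0.] shift units [0.003 0.001 0.   ] q6 1.912 F [ 0.01  0.43 -2.71] T [0.037 0.144 0.343] t 33.2167 op 0.132
[0.047 0.097 0.318]
[0.034 0.085 0.265]
[0.014 0.108 0.262]
```

```bash
python3 - <<'E'
from h import *
a=snap('side','side5');b=snap('top','top5')
def crop(c,x,y,w,h,k=6): return cv2.resize(c['pixels'][y:y+h,x:x+w,::-1],None,fx=k,fy=k,interpolation=cv2.INTER_CUBIC)
cv2.imwrite('pics/crop5.png',np.hstack([crop(a,260,220,70,70),crop(b,200,170,60,70)]))
p=ctrl.get_obs()['eef_pos']+[0,0,.0238]
for y in(-15,-18,-21.6):
    y=np.radians(y);d=.048*np.array([np.cos(y),np.sin(y),0])
    print([((proj(a,p+s*d)-[260,220])*6).round(1) for s in(1,-1)],[((proj(b,p+s*d)-[200,170])*6+[420,0]).round(1) for s in(1,-1)])
E
```

```text
[array([ 44.5, 174. ]), array([390. , 245.4])] [array([647.6,  73.8]), array([591.1, 302.9])]
[array([ 48.3, 168. ]), array([386.9, 251.8])] [array([653.6,  75.2]), array([585. , 301.5])]
[array([ 53.3, 160.9]), array([382.6, 259.4])] [array([660.7,  77.1]), array([577.8, 299.4])]
```

View pics/crop5.png

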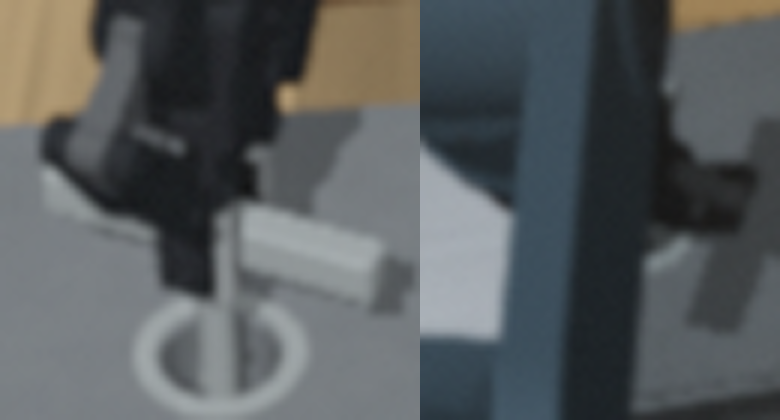

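The bar's right end at about (380,250) fits a yaw of about −17°, while the hand is at −21.6°. The bar stopped turning and slipped a little in the pads, so the stem is on its stop. I relieve the twist, draw the key out and look at the empty hole.

Request:
{"method": "carry_out", "body": {"plan": "0 0 0 0 0 -0.2;0 0 0 0 0 -0.2;0 0 0 0 0 -0.2;0 0 0 0 0 -0.2;0 0 -0.03 0 0 0;0 0 -0.05 0 0 0;0 0 -0.1 0 0 0;0 0 -0.1 0 0 0"}}

```text
time_s: 34.13
eef_pos: [0.5548, 0.098, 0.171]
eef_rot: [0.0, 0.989, -0.148, -0.001]
wrist_force: [0.1, -0.0, -5.9]
opening: 0.129
grasp_force: 60.2
```

```bash
python3 - <<'E'
from h import *
to(.5555,.098,.305)
E
```

```text
tcp [0.5548 0.098  0.171 ] yaw -17.04 tilt [-0.0018 -0.    ] shift units [ 1.000e-02 -3.000e-03 -3.351e+00] q6 1.833 F [ 0.1  -0.   -5.89] T [ 0.022 -0.143  0.053] t 34.1333 op 0.129
```

Request:
{"method": "carry_out", "body": {"plan": "0 0 -0.1 0 0 0;0 0 -0.15 0 0 0;0 0 -0.3 0 0 0;0 0 -0.5 0 0 0;0 0 -0.5 0 0 0;0 0 -0.5 0 0 0;0 0 -0.5 0 0 0;0 0 -0.4 0 0 0"}}

```text
time_s: 34.8
eef_pos: [0.5563, 0.0981, 0.294]
eef_rot: [-0.0, 0.989, -0.148, 0.002]
wrist_force: [0.4, -0.7, -2.9]
opening: 0.127
grasp_force: 60.7
```

Request:
{"method": "carry_out", "body": {"plan": "0 0 -0.2 0 0 0;0 0 -0.1 0 0 0;0 0 0 0 0 0;0 0 0 0 0 0;0 0 0 0 0 0;0 0 0 0 0 0;0 0 0 0 0 0;0 0 0 0 0 0"}}

```text
time_s: 35.47
eef_pos: [0.5552, 0.098, 0.301]
eef_rot: [0.0, 0.989, -0.148, -0.001]
wrist_force: [0.6, -0.4, -2.1]
opening: 0.126
grasp_force: 60.7
```

```bash
python3 - <<'E'
from h import *
to(.5428,-.3085,.305)
a=snap('side','side6');b=snap('top','top6')
def crop(c,x,y,w,h,k=6): return cv2.resize(c['pixels'][y:y+h,x:x+w,::-1],None,fx=k,fy=k,interpolation=cv2.INTER_CUBIC)
cv2.imwrite('pics/crop6.png',np.hstack([crop(a,285,155,65,70),crop(b,350,180,65,70)]))
for n,c,x0,y0 in(('s',a,285,155),('t',b,350,180)):
    i=c['pixels'][y0:y0+70,x0:x0+65]; g=cv2.cvtColor(i,cv2.COLOR_RGB2GRAY)
    nn,_,st,ce=cv2.connectedComponentsWithStats((g<52).astype(np.uint8))
    print(n,[(tuple(ce[k].round(1)),st[k].tolist()) for k in range(1,nn) if st[k,4]>8])
E
```

```text
tcp [0.5552 0.098  0.301 ] yaw -17.03 tilt [-0.0012  0.    ] shift units [ 2.68   9.808 -0.1  ] q6 1.832 F [ 0.62 -0.41 -2.09] T [ 0.051 -0.007  0.009] t 35.4667 op 0.126
s [((np.float64(7.0), np.float64(15.9)), [0, 0, 22, 42, 520]), ((np.float64(42.5), np.float64(27.2)), [41, 21, 4, 14, 48])]
t [((np.float64(15.7), np.float64(24.9)), [14, 24, 4, 3, 9]), ((np.float64(19.3), np.float64(37.2)), [17, 35, 5, 5, 18]), ((np.float64(9.3), np.float64(43.3)), [8, 37, 4, 12, 21])]
```

View pics/crop6.png

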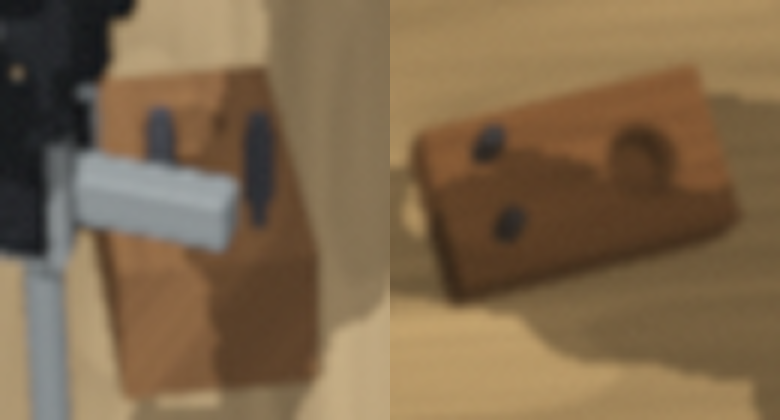

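The empty hole in the top view is centred at about crop (642,162), which is pixel (392,207). With the camera bias removed that puts it near (0.5425, −0.309). I carry the key there.

Request:
{"method": "carry_out", "body": {"plan": "0.05 0.17 0 0 0 0;0.11 0.4 0 0 0 0;0.18 0.65 0 0 0 0;0.205 0.75 0 0 0 0;0.205 0.75 0 0 0 0;0.205 0.75 0 0 0 0;0.205 0.75 0 0 0 0;0.205 0.75 0 0 0 0"}}

```text
time_s: 36.23
eef_pos: [0.549, -0.11, 0.3018]
eef_rot: [0.0, 0.989, -0.148, 0.0]
wrist_force: [0.4, -0.1, -2.3]
opening: 0.123
grasp_force: 60.7
```

Request:
{"method": "carry_out", "body": {"plan": "0.205 0.75 0 0 0 0;0.205 0.75 0 0 0 0;0.205 0.75 0 0 0 0;0.205 0.75 0 0 0 0;0.205 0.75 0 0 0 0;0.15 0.55 0 0 0 0;0.1 0.4 0 0 0 0;0.04 0.15 0 0 0 0"}}

```text
time_s: 36.9
eef_pos: [0.5421, -0.3117, 0.3013]
eef_rot: [0.0, 0.989, -0.149, -0.0]
wrist_force: [0.7, 0.9, -2.2]
opening: 0.129
grasp_force: 60.7
```

Request:
{"method": "carry_out", "body": {"plan": "0 0 0 0 0 0;0 0 0 0 0 0;0 0 0.2 0 0 0;0 0 0.4 0 0 0;0 0 0.4 0 0 0;0 0 0.4 0 0 0;0 0 0.2 0 0 0;0 0 0 0 0 0"}}

```text
time_s: 37.57
eef_pos: [0.5421, -0.3067, 0.2349]
eef_rot: [-0.001, 0.989, -0.147, -0.002]
wrist_force: [0.2, 0.5, -2.3]
opening: 0.131
grasp_force: 60.6
```

Request:
{"method": "carry_out", "body": {"plan": "0 0 0 0 0 0;0 0 0 0 0 0;0 0 0 0 0 0;0 0 0 0 0 0;0 0 0 0 0 0;0 0 0 0 0 0;0 0 0 0 0 0;0 0 0 0 0 0"}}

```text
time_s: 38.23
eef_pos: [0.5429, -0.309, 0.2378]
eef_rot: [0.0, 0.989, -0.148, 0.0]
wrist_force: [0.2, 0.1, -2.3]
opening: 0.125
grasp_force: 60.6
```

```bash
python3 - <<'E'
from h import *
to(.5425,-.309,.205)
a=snap('side','side7')
def crop(c,x,y,w,h,k=7): return cv2.resize(c['pixels'][y:y+h,x:x+w,::-1],None,fx=k,fy=k,interpolation=cv2.INTER_CUBIC)
cv2.imwrite('pics/crop7.png',crop(a,280,110,75,85))
p=ctrl.get_obs()['eef_pos']
for z in(p[2]-.1402,p[2]-.04): print(((proj(a,[p[0],p[1],z])-[280,110])*7).round(1))
print(((proj(a,[.5425,-.309,.06])-[280,110])*7).round(1))
E
```

```text
tcp [ 0.5429 -0.309   0.2378] yaw -17.04 tilt [ 0.0001 -0.0001] shift units [-0.009  0.002  0.82 ] q6 1.161 F [ 0.23  0.13 -2.27] T [-0.001 -0.016  0.039] t 38.2333 op 0.125
[250.4 362.3]
[245.4  91.5]
[253.2 456.9]
```

View pics/crop7.png

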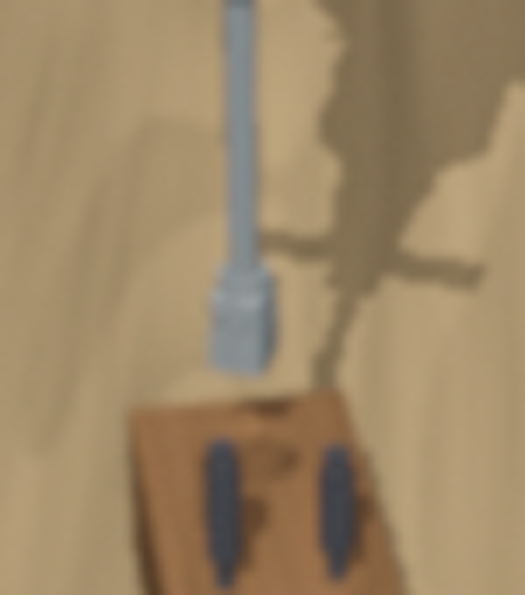

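The foot (212–275, centre about 243) hangs close over the hole, whose right edge is at about 297 with the left part hidden by a screwdriver. I check the sideways offset numerically.

```bash
python3 - <<'E'
from h import *
a=load('side7');g=cv2.cvtColor(a['pixels'],cv2.COLOR_RGB2GRAY).astype(int)
for v in(174,175,176): print('hole',v,g[v,306:330])
for v in(152,157,160): print('foot',v,g[v,304:326])
for v in (125,140): print('shank',v,g[v,308:322])
p=ctrl.get_obs()['eef_pos']
for x in(.540,.5425,.545):
    C=np.array([x,-.309,.06]);q=np.array([proj(a,C+.0155*np.array([np.cos(t),np.sin(t),0])) for t in np.linspace(0,6.28,60)]);print(x,q.min(0),q.max(0))
print('foot pred centre',proj(a,[p[0],p[1],p[2]-.13]),'shank pred',[proj(a,[p[0],p[1],z]) for z in(p[2]-.05,p[2]-.09)])
E
```

```text
hole 174 [116 112 106  92  78  74  74  82  93  98  98  98  98  96  93  94  99 108
 110 104  93  83  81  86]
hole 175 [117 111 100  82  72  70  70  73  87  97 100 101  98  95  90  85  95 107
 110 102  85  74  73  79]
hole 176 [116 110  97  77  70  72  70  69  84  96 101 100  98  94  88  89  99 109
 109  98  79  70  68  72]
foot 152 [156 156 157 157 156 154 156 155 148 147 151 152 151 138 123 136 154 163
 162 157 153 153]
foot 157 [152 153 153 153 154 151 144 140 139 137 137 138 135 121 109 125 149 161
 161 157 154 150]
foot 160 [149 150 150 150 150 148 144 141 140 140 142 142 137 121 115 137 156 162
 161 156 145 128]
shank 125 [158 160 160 151 140 138 137 136 144 158 165 166 167 166]
shank 140 [150 152 155 155 146 139 138 135 138 153 165 164 161 156]
0.54 [310.63414597 171.61400982] [323.83550138 179.02896094]
0.5425 [309.57099359 171.60221084] [322.77043766 179.01621682]
0.545 [308.50712111 171.59041404] [321.70557352 179.00347511]
foot pred centre [315.69723638 158.00433029] shank pred [array([315.13602999, 127.11298318]), array([315.42243263, 142.87788427])]
```

The foot appears about 2 mm too far along the bar because the bar slid in the pads during turning. I shift back 2 mm and lower to just inside the mouth.

Request:
{"method": "carry_out", "body": {"plan": "-0.02 0 0 0 0 0;-0.03 0 0 0 0 0;0 0 0.2 0 0 0;0 0 0.3 0 0 0;0 0 0.2 0 0 0;0 0 0.1 0 0 0;0 0 0 0 0 0;0 0 0 0 0 0"}}

```text
time_s: 38.95
eef_pos: [0.5407, -0.3081, 0.205]
eef_rot: [-0.0, 0.989, -0.148, -0.001]
wrist_force: [-0.2, -0.4, -1.8]
opening: 0.127
grasp_force: 60.7
```

Request:
{"method": "carry_out", "body": {"plan": "0 0 0.05 0 0 0;0 0 0.05 0 0 0;0 0 0.05 0 0 0;0 0 0.05 0 0 0;0 0 0.05 0 0 0;0 0 0 0 0 0;0 0 0 0 0 0;0 0 0 0 0 0"}}

```text
time_s: 39.62
eef_pos: [0.541, -0.3084, 0.1958]
eef_rot: [0.0, 0.989, -0.148, 0.0]
wrist_force: [-0.7, 0.3, -1.1]
opening: 0.128
grasp_force: 60.6
```

```bash
python3 - <<'E'
from h import *
to(.5425,-.309,.156)
E
```

```text
tcp [ 0.541  -0.3084  0.1958] yaw -17.03 tilt [ 0.0001 -0.0001] shift units [0.04  0.004 0.995] q6 1.16 F [-0.69  0.26 -1.09] T [-0.006 -0.026 -0.017] t 39.6167 op 0.128
```

Request:
{"method": "carry_out", "body": {"plan": "0 0 0.05 0 0 0;0 0 0.05 0 0 0;0 0 0.05 0 0 0;0 0 0.05 0 0 0;0 0 0.05 0 0 0;0 0 0 0 0 0;0 0 0 0 0 0;0 0 0 0 0 0"}}

```text
time_s: 40.28
eef_pos: [0.541, -0.3084, 0.1857]
eef_rot: [0.0, 0.989, -0.148, 0.0]
wrist_force: [0.3, -0.9, -2.2]
opening: 0.127
grasp_force: 60.7
```

```bash
python3 - <<'E'
from h import *
to(.5425,-.309,.156)
E
```

```text
tcp [ 0.541  -0.3084  0.1857] yaw -17.03 tilt [ 0. -0.] shift units [0.041 0.004 0.742] q6 1.16 F [ 0.26 -0.94 -2.19] T [0.027 0.    0.071] t 40.2833 op 0.127
```

In the hole with no contact. I lower the rest.

Request:
{"method": "carry_out", "body": {"plan": "0 0 0.1 0 0 0;0 0 0.1 0 0 0;0 0 0.15 0 0 0;0 0 0.15 0 0 0;0 0 0.1 0 0 0;0 0 0.05 0 0 0;0 0 0 0 0 0;0 0 0 0 0 0"}}

```text
time_s: 40.95
eef_pos: [0.5409, -0.3083, 0.1595]
eef_rot: [-0.0, 0.989, -0.148, -0.0]
wrist_force: [0.2, -0.3, -1.7]
opening: 0.121
grasp_force: 60.7
```

Request:
{"method": "carry_out", "body": {"plan": "0 0 0.02 0 0 0;0 0 0.02 0 0 0;0 0 0.02 0 0 0;0 0 0 0 0 0;0 0 0 0 0 0;0 0 0 0 0 0;0 0 0 0 0 0;0 0 0 0 0 0"}}

```text
time_s: 41.62
eef_pos: [0.541, -0.3084, 0.1573]
eef_rot: [0.0, 0.989, -0.148, 0.0]
wrist_force: [-0.0, 0.1, -1.4]
opening: 0.13
grasp_force: 60.7
```

```bash
python3 - <<'E'
from h import *
to(.5425,-.309,.156)
E
```

```text
tcp [ 0.541  -0.3084  0.1573] yaw -17.03 tilt [ 0.     -0.0001] shift units [0.041 0.004 0.034] q6 1.16 F [-0.01  0.13 -1.44] T [-0.014 -0.001  0.003] t 41.6167 op 0.13
```

Request:
{"method": "carry_out", "body": {"plan": "0 0 0.02 0 0 0;0 0 0.02 0 0 0;0 0 0.01 0 0 0;0 0 0 0 0 0;0 0 0 0 0 0;0 0 0 0 0 0;0 0 0 0 0 0;0 0 0 0 0 0"}}

```text
time_s: 42.28
eef_pos: [0.5411, -0.3084, 0.1555]
eef_rot: [0.0, 0.989, -0.148, 0.0]
wrist_force: [0.2, 0.5, 0.3]
opening: 0.126
grasp_force: 60.9
```

Request:
{"method": "carry_out", "body": {"plan": "0 0 0 0 0 0;0 0 0 0 0 0;0 0 0 0 0 0;0 0 0 0 0 0;0 0 0 0 0 0;0 0 0 0 0 0;0 0 0 0 0 0;0 0 0 0 0 0", "claw": -0.2}}

```text
time_s: 42.95
eef_pos: [0.541, -0.3084, 0.1553]
eef_rot: [0.0, 0.989, -0.148, 0.0]
wrist_force: [-0.0, 0.1, -0.0]
opening: 0.6
grasp_force: 0.0
```

```bash
python3 - <<'E'
from h import *
to(.5425,-.309,.156)
E
```

```text
tcp [ 0.541  -0.3084  0.1553] yaw -17.03 tilt [ 0. -0.] shift units [ 0.042  0.004 -0.017] q6 1.16 F [-0.02  0.13 -0.04] T [-0.002 -0.009 -0.025] t 42.95 op 0.6
```

Released at the bottom. I retreat upward and take a last look.

Request:
{"method": "carry_out", "body": {"plan": "0 0 -0.1 0 0 0;0 0 -0.3 0 0 0;0 0 -0.4 0 0 0;0 0 -0.5 0 0 0;0 0 -0.5 0 0 0;0 0 -0.5 0 0 0;0 0 -0.3 0 0 0;0 0 0 0 0 0"}}

```text
time_s: 43.62
eef_pos: [0.5425, -0.3095, 0.2639]
eef_rot: [0.002, 0.989, -0.148, 0.003]
wrist_force: [-0.3, -0.1, 1.0]
opening: 0.6
grasp_force: 0.0
```

Request:
{"method": "carry_out", "body": {"plan": "0 0 0 0 0 0;0 0 0 0 0 0;0 0 0 0 0 0;0 0 0 0 0 0;0 0 0 0 0 0;0 0 0 0 0 0;0 0 0 0 0 0;0 0 0 0 0 0"}}

```text
time_s: 44.28
eef_pos: [0.5409, -0.3083, 0.2591]
eef_rot: [-0.0, 0.989, -0.148, -0.0]
wrist_force: [-0.4, 0.4, -0.5]
opening: 0.6
grasp_force: 0.0
```

```bash
python3 - <<'E'
from h import *
to(.5425,-.309,.156); snap('side','side8')
E
```

```text
tcp [ 0.5409 -0.3083  0.2591] yaw -17.03 tilt [-0.0002  0.0002] shift units [0.043 0.005 2.578] q6 1.16 F [-0.37  0.45 -0.46] T [0.017 0.042 0.01 ] t 44.2833 op 0.6
```

View pics/side8.png

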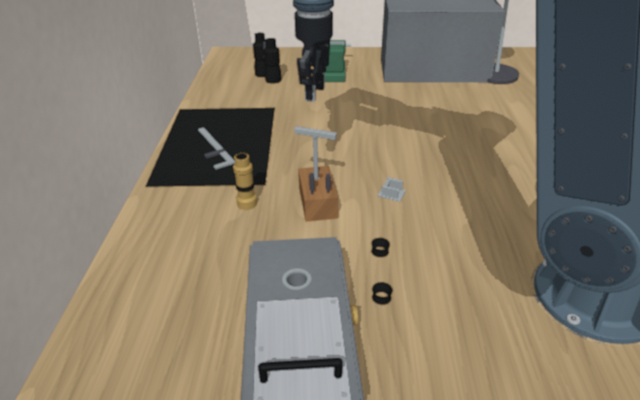

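The key stands upright in its block, with the bar at about (315,133). The hand is clear above it, and the monocular, eyecups and prism mount look unmoved.

```bash
python3 -c "
from bench import ctrl
print(ctrl.hand_in())"
```

```text
the job is handed in; nothing more can be done
None
```

I handed the job in at about 44 s: I turned the lock clockwise until the torque showed it on its stop, the key is back down in its block and let go, and nothing else looks moved; the simulator gave no verdict.

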